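# Clamp a drawer front in the drilling jig

### The arm

A 6-joint arm with a two-finger parallel gripper is mounted at the origin on the work surface. World frame = base frame: x ahead of the robot, y to its left, z up, the work surface at z = 0. Lengths are in m, angles in rad, forces in N, time in s.
With the tool pointing down it reaches from about 0.275 to 0.875 m from the base axis. Payload 12.5 kg.
Tool frame: the origin (TCP) lies between the finger pads; the fingertips stand ctrl.tip_extent ahead of it and the grasp point (between the pads) lies 2 mm behind it (ctrl.tip_extent is the distance from the TCP to the fingertips, in m); z points along the fingers, y is the line along which they close (so a half turn about z gives the same grasp; the last joint's range is limited). The gripper opens to 85 mm and grips with 20 to 120 N. Pads are 22 mm wide; open, the fingers measure 114 mm over their backs; the gripper's body (76 mm by 85 mm) begins 54 mm behind the grasp point. The pads swing forward as they close: fully open they stand 13 mm farther back than shut.
Start: joints at [-0.085, 0.351, 1.652, -0, 1.139, -0.085], TCP at [0.55, 0, 0.248] pointing down, gripper open.
Joint ranges: [-2.75, 2.75], [-0.79, 2.1], [0.01, 2.65], [-1.57, 4.71], [0.07, 3.14], [-2.87, 2.87]. Speed limits (rad/s): [2.22, 2.22, 2.79, 3.14, 3.14, 3.14].

### API

Orientations are given as a unit quaternion [w, x, y, z].
In Python, from plant import sensors, eyes, ctrl gives the robot as it stands.
- The arm moves only by the shell command python3 -m jog 'ROWS' [OPENING] [FORCE]. ROWS is JSON, a list of rows, each a list of 4 numbers: the shift along the tool's x, y, z in m, then the turn about the tool's z in degrees. In form: [[dx, dy, dz, roll], ...]. A call has 1 to 12 rows; each row shifts and turns the commanded pose from where the row before left it, along the tool's axes as they then stand; what a row does not reach is not made up. A row lasts 1/8 s, in which the tool goes at most 62.5 mm and 10.7 degrees, less where a joint would pass 70% of its speed; a pose out of reach is approached as far as the arm can. A call with a gripper value outside its range is refused whole. OPENING is the finger opening in m, from 0 to 0.0854, set as the call begins (- or left out, the last holds). The fingers move at their own pace and stop on an object; FORCE is the grip in N (left out, the last holds). Time passes only in rows, so rows that do not move let the fingers close. It gives the time, the measured TCP pose, the force, the opening and the grip force at its end, in the units of the state.
- sensors.sense(): the state, without advancing time (a new reading comes with each control period).
- eyes.grab_frame(name): name is "scene" or "side" or "wrist"; returns a dict with "img" (420x560x3 uint8, red, green, blue), "range_z" (420x560 float32, m along the optical axis (not along the pixel's ray), 0 where there is no reading), "intrinsics" (3x3 intrinsics, pixels), "dist" ([k1, k2, p1, p2, k3] as OpenCV has them; the pictures are not rectified), "xyz" and "attitude" of the camera in the world. Camera axes: x right, y down, z forward; pixel columns grow to the right and rows downward; lengths in m; the calibration is good to about 2 mm. A picture is of the moment at which its call begins.
- ctrl.close_job(): hands the job in; it is judged then, once.
The state is a dict: "clock": time; "q": joint angles; "qvel": joint speeds; "joint_torque": joint torques, N m; "ee_pos": TCP position; "tcp_rot": TCP orientation; "wrist_force": force on the tool from outside, world axes, zero at the start; "ft_torque": the same for the moment, N m; "finger_gap": finger opening in m; "finger_force": force on a finger pad.
Only numpy, scipy, OpenCV 4.12 (cv2) and the standard library are available. Lean on these libraries where they do the work, as an engineer would, in place of code of your own. Each camera call takes 0.05 s, during which the arm holds its last target. There are 200 camera calls.

### The job

Push the loose wooden drawer front along the jig's channel until its end is fully home against the fence, sliding it without lifting it. Then push the red clamp handle over and down past its dead point until it snaps into lock and the rubber pad holds the board. Leave the glue bottle, brass knob, screwdriver and blue bin where they are.

Things in the scene. Friction and masses are not known exactly. Their poses are not given: they have to be found in the camera images.
- jig: White-faced drilling jig, fixed; its place and yaw vary. Plate 235 x 215 x 18 mm thick. Origin: on the counter (z = 0) below the board's home centre; x along the channel to the fence, y to the clamp, z up. Plate spans x -160 to 75, y -77 to 137 mm. Two dark rails (y = 47 to 62 and -62 to -47, x = -140 to 50, 12 mm above the plate) form a channel 94 mm wide, open at -x.
- fence_face (a point): Foot of the stop face of the dark wooden fence that closes the channel's +x end: at (50, 0, 18) mm in the jig's frame, axes as the jig's. The fence is 16 mm thick and 14 mm above the plate.
- front: Loose drawer front: pale board 100 (x) x 90 (y) x 18 (z) mm, 0.08 to 0.17 kg, flat on the jig plate in the channel, 2 mm play each side. Origin: centre of its underside, 18 mm above the counter; axes as the jig's. Starts 25 to 55 mm short of home; home is x = 0 in the jig's frame, +x end against the fence. Push the middle of its -x end face (18 to 36 mm above the counter).
- clamp_lever (a joint): Red handle's angle, rad. 0 (open): it rises 65 degrees above horizontal, leaning to the jig's +y. Growing values swing it down to +y in the plane x = 15 mm of the jig; 1.1 (stop, locked): 2 degrees above horizontal, pointing +y. Starts at 0. A spring resists, less and less, up to the dead point at 0.7 (about 10 N at first near the handle's end), then drives it to the stop and keeps it there.
- lever_pivot (a point): Handle's hinge axis (along the jig's x), fixed at (15, 105, 60) mm in the jig's frame, axes as the jig's. The steel clamp body around it is 50 mm wide at its foot, 30 mm above, spans y 64 to 128 mm and reaches z = 72 mm.
- lever_tip (a point): End of the handle on its centre line, 132 mm from lever_pivot; moves with it; its y axis points along the handle, outwards. The round red grip, 20 mm in diameter, runs from 40 to 132 mm from the pivot; nearer is a flat steel bar. To close, push its upper side (facing the board and up), 80 to 120 mm from the pivot, following the arc.
- clamp_pad: Black rubber pad, 20 mm across, spring-loaded (1.5 N/mm), under the end of the clamp's 14 mm wide steel arm, which is hinged at (15, 75, 60) mm in the jig's frame. Origin: centre of its lower face. Open, the arm slopes up over the board, top 130 mm above the counter; it follows the handle down. Locked, the pad presses the board at x = 15, y = 10 mm with some 4 N.
- glue: Bystander: white glue bottle, 44 mm across, 110 mm tall, standing. Origin: centre of its underside.
- knob: Bystander: brass drawer knob, 32 mm across, 29 mm tall, standing. Origin: centre of its underside.
- screwdriver: Bystander: screwdriver with yellow handle lying on the counter, about 200 mm long. Origin: under its middle, x towards its tip.
- bin: Bystander: open blue plastic bin of dowels, 110 x 80 x 50 mm. Origin: centre of its underside.
Mind the look-alikes: they are no part of the job. Of the things that look like the front, the middle-sized one is meant.

How it is judged:
By the outcome, as a careful person would: the job done as asked, in the order asked, and still so for the second after the job is handed in, with the robot touching nothing.
It also fails if it takes over 48 s, if anything falls off the work surface, if the arm or the gripper's body presses on something with over 40 N, if the wrist force passes 120 N, or if a joint passes its speed limit or range.

## Working session

There is one attempt and no reset: what is moved stays moved. The work goes in short steps, Python scripts to look and compute and a shell command to move; the robot and the scene stay as the last step left them, time stands still between calls to the robot, and variables do not carry over. Pictures are saved under pics/ and viewed, at most 10 in all, crops included, and the job is handed in when it is done.

```bash
ls; mkdir -p pics; python3 - <<'E'
from plant import sensors, eyes, ctrl
import cv2,numpy as np
print(sensors.sense(), ctrl.tip_extent)
for n in ("scene","side"):
    f=eyes.grab_frame(n); cv2.imwrite(f"pics/{n}0.png",f["img"][...,::-1]); np.savez(f"pics/{n}0.npz",**f)
    print(n,f["xyz"],f["attitude"],f["intrinsics"],f["dist"])
E
```

```text
pics
{'clock': 0.0, 'q': array([-8.46370126e-02,  3.51254152e-01,  1.65240574e+00, -6.80688662e-06,
        1.13911391e+00, -8.46063950e-02]), 'qvel': array([-1.88197609e-03, -1.17367018e-05, -5.39692380e-05, -5.58760520e-04,
       -1.17239416e-04, -1.63598842e-03]), 'joint_torque': array([ 1.33101348e-03, -5.06107914e+01, -2.91406649e+01,  6.01447425e-06,
        4.57781483e-03,  4.96419239e-05]), 'ee_pos': array([5.49693882e-01, 2.96513330e-05, 2.47755574e-01]), 'tcp_rot': array([-4.49408365e-04,  7.07116475e-01,  7.07096841e-01, -3.83171535e-04]), 'wrist_force': array([ 0.70677052, -0.60857182, -0.03829799]), 'ft_torque': array([-0.00533942,  0.02143209, -0.01238598]), 'finger_force': 0.0, 'finger_gap': 0.08534113967793837} 0.017
scene [ 1.14626639 -0.24585957  0.67796856] [-0.34502155  0.76943354  0.48590699 -0.22984029] [[447.26330699   0.         277.77028102]
 [  0.         447.26330699 206.00880069]
 [  0.           0.           1.        ]] [-0.02612565  0.          0.          0.          0.        ]
side [ 0.21567197 -0.5205137   0.52722274] [-0.46177307  0.83650664 -0.25985701  0.13963024] [[418.04037608   0.         285.14138078]
 [  0.         418.04037608 206.32561248]
 [  0.           0.           1.        ]] [-0.07682282  0.          0.          0.          0.        ]
```

View pics/scene0.png

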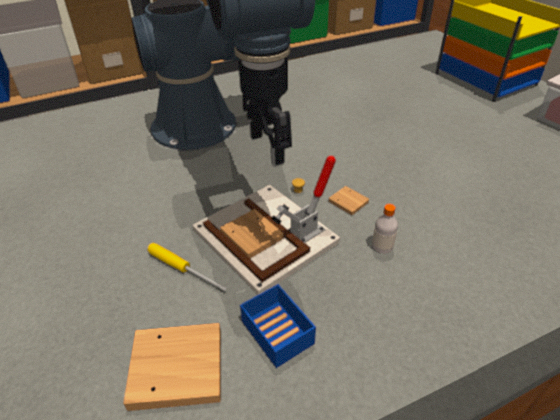

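View pics/side0.png

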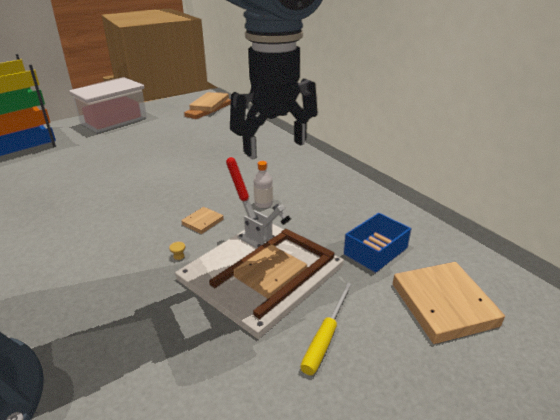

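The scene view shows the jig plate, with corners at about (193,235), (268,188), (338,237) and (262,285). The fence is on the lower-right side, from (262,272) to (308,245). The board is at (250,232), and the red handle runs (320,192) to (330,160). The bottle is at (385,230), the knob at (298,185), the screwdriver at (185,265) and the bin at (277,325). The side view agrees: board at (270,268), handle tip at (232,162).

```bash
cat > h.py <<'E'
import cv2,numpy as np
from scipy.spatial.transform import Rotation as R
def rays(f,uv):
    n=cv2.undistortPoints(np.float64(uv).reshape(-1,1,2),f["intrinsics"],f["dist"])[:,0]
    q=f["attitude"]; M=R.from_quat([q[1],q[2],q[3],q[0]]).as_matrix()
    return np.c_[n,np.ones(len(n))]@M.T
def onplane(f,uv,z):
    d=rays(f,uv); return f["xyz"]+d*((z-f["xyz"][2])/d[:,2])[:,None]
def cloud(f):
    v,u=np.mgrid[:420,:560]; d=rays(f,np.c_[u.ravel(),v.ravel()])
    return (f["xyz"]+d*f["range_z"].reshape(-1,1)).reshape(420,560,3)
E
python3 - <<'E'
from h import *
for n,seed in(("scene",(266,250)),("side",(270,270))):
    f=dict(np.load(f"pics/{n}0.npz")); P=cloud(f); z=P[...,2]; img=f["img"]
    hsv=cv2.cvtColor(img,cv2.COLOR_RGB2HSV)
    m=((z>.009)&(z<.06)&(f["range_z"]>0)).astype(np.uint8)
    k,l,st,c=cv2.connectedComponentsWithStats(m); i=l[seed[1],seed[0]]; print(n,st[i])
    # plate pixels: heights near 18mm
    pm=(l==i); vv,uu=np.nonzero(pm); X=P[pm]
    for zl,zh in((.009,.024),):
        s=(X[:,2]>zl)&(X[:,2]<zh); r=cv2.minAreaRect(np.float32(X[s,:2]*1000)); print("plate rect",r, np.median(X[s,2]), cv2.boxPoints(r).round(1).tolist())
    # board: wood hue
    s=pm&(hsv[...,0]>8)&(hsv[...,0]<22)&(hsv[...,1]>70)&(hsv[...,2]>90)
    s=cv2.morphologyEx(s.astype(np.uint8),cv2.MORPH_OPEN,np.ones((3,3)))
    k,l2,st2,_=cv2.connectedComponentsWithStats(s); j=1+st2[1:,4].argmax(); vv,uu=np.nonzero(l2==j)
    Q=onplane(f,np.c_[uu,vv],.036); r=cv2.minAreaRect(np.float32(Q[:,:2]*1000)); print("board",st2[j],np.median(P[l2==j][:,2]),r,cv2.boxPoints(r).round(1).tolist())
    red=((hsv[...,0]<6)|(hsv[...,0]>174))&(hsv[...,1]>170)&(hsv[...,2]>80)&(z>.06)&(z<.25)
    k,l3,st3,_=cv2.connectedComponentsWithStats(red.astype(np.uint8)); j=1+st3[1:,4].argmax(); C=P[l3==j]; C=C[np.argsort(C[:,2])]
    print("red",st3[j],C[:10].mean(0),C[-10:].mean(0))
E
```

```text
scene [  192   185   148   181 10551]
plate rect ((585.1963500976562, -1.8713531494140625), (392.5967712402344, 269.8702087402344), 9.569764137268066) 0.018009345877953775 [[369.20001220703125, 98.5999984741211], [414.1000061035156, -167.60000610351562], [801.2000122070312, -102.30000305175781], [756.2999877929688, 163.8000030517578]]
board [ 220  210   63   48 1662] 0.035381782356135094 ((521.2637329101562, -24.691387176513672), (114.49850463867188, 97.52455139160156), 13.123225212097168) [[454.3999938964844, 9.800000190734863], [476.6000061035156, -85.19999694824219], [588.0999755859375, -59.20000076293945], [565.9000244140625, 35.79999923706055]]
red [314 156  21  41 346] [0.55044907 0.10707773 0.10546189] [0.53919899 0.13917406 0.17993545]
side [  175   221   168   115 10156]
plate rect ((512.2236938476562, 2.6412200927734375), (236.88941955566406, 217.26429748535156), 14.365509033203125) 0.01740157052415131 [[370.5, 78.5], [424.3999938964844, -132.0], [653.9000244140625, -73.19999694824219], [600.0, 137.3000030517578]]
board [ 234  235   73   70 2574] 0.034521213377221666 ((522.647216796875, -30.27989959716797), (154.0008544921875, 119.52236938476562), 14.469825744628906) [[433.20001220703125, 8.300000190734863], [463.0, -107.4000015258789], [612.0999755859375, -68.9000015258789], [582.2999877929688, 46.79999923706055]]
red [227 158  21  43 364] [0.53992155 0.1026579  0.10397051] [0.53542358 0.13793247 0.17850822]
```

```bash
python3 - <<'E'
from h import *
def J(o,yaw,X): 
    c,s=np.cos(yaw),np.sin(yaw); return (X[...,:2]-o)@np.array([[c,-s],[s,c]])
for n in("scene","side"):
    f=dict(np.load(f"pics/{n}0.npz")); P=cloud(f); z=P[...,2]
    o=np.array([.5608,-.0159]); yaw=np.radians(14.37)
    L=J(o,yaw,P); m=(z>.009)&(z<.024)&(L[...,0]>-.175)&(L[...,0]<.09)&(L[...,1]>-.092)&(L[...,1]<.15)
    r=cv2.minAreaRect(np.float32(P[m][:,:2]*1000)); print(n,r)
    # edges via median of per-row extremes in jig frame
    Lm=L[m]
    for a,b in((0,1),(1,0)):
        bins=np.digitize(Lm[:,b],np.arange(-.2,.2,.01)); e=np.array([[Lm[bins==k][:,b].mean(),Lm[bins==k][:,a].min(),Lm[bins==k][:,a].max()] for k in np.unique(bins) if (bins==k).sum()>25])*1000
        print("xy"[a],"min/max med",np.median(e[:,1:],0).round(1),"slopes deg",[np.degrees(np.polyfit(e[2:-2,0],e[2:-2,k],1)[0]).round(2) for k in(1,2)])
    hsv=cv2.cvtColor(f["img"],cv2.COLOR_RGB2HSV)
    b=(z>.031)&(z<.040)&(abs(L[...,1])<.040)&(L[...,0]>-.15)&(L[...,0]<.048)
    B=L[b]*1000; 
    for y in range(-40,40,10):
        s=B[(B[:,1]>=y)&(B[:,1]<y+10)][:,0]
        if len(s)>10: print(y,np.percentile(s,[0,2,98,100]).round(1),len(s))
    print("plate z",np.median(z[m]),"board z",np.median(z[b]))
E
```

```text
scene ((512.71533203125, 3.9598846435546875), (237.38232421875, 216.22903442382812), 14.542304039001465)
x min/max med [-158.3   75.8] slopes deg [np.float64(-0.01), np.float64(-0.4)]
y min/max med [-76.3 136.9] slopes deg [np.float64(0.28), np.float64(-5.86)]
-40 [-97.7 -93.4   3.3   5.1] 169
-30 [-93.9 -92.3   3.6   4.7] 167
-20 [-95.7 -93.8   2.7   3.6] 167
-10 [-95.8 -93.    2.6   4.1] 169
0 [-96.2 -93.1   3.    4.7] 166
10 [-95.7 -92.2   4.    4.8] 163
20 [-95.7 -93.4   4.1   5.3] 165
30 [-95.  -92.5   3.4   4.3] 161
plate z 0.018312684970978266 board z 0.03565874101312205
side ((512.2236938476562, 2.6412200927734375), (236.88941955566406, 217.26429748535156), 14.365509033203125)
x min/max med [-160.2   52.7] slopes deg [np.float64(-0.18), np.float64(-7.1)]
y min/max med [-78.3 136.5] slopes deg [np.float64(0.09), np.float64(-13.99)]
-40 [-96.8 -96.4   0.7   2.9] 223
-30 [-97.8 -95.8  -0.2   1.9] 221
-20 [-97.4 -96.1   1.    3. ] 213
-10 [-97.5 -96.6  -0.2   3.7] 212
0 [-97.  -96.1  -0.    3.4] 206
10 [-96.9 -96.5   0.8   3.1] 203
20 [-96.9 -96.2  -0.6   3. ] 196
30 [-97.1 -96.1   1.1   3.5] 191
plate z 0.01740157052415131 board z 0.03500758878247695
```

```bash
python3 -m jog '[[-0.012,-0.030,0.02,0],[-0.012,-0.030,0.03,0],[-0.012,-0.030,0.03,0],[-0.0125,-0.0297,0.03,0],[0,0,0,-7.2],[0,0,0,-7.2],[0,0,0,0]]' 0 60; python3 - <<'E'
from h import *
from plant import sensors,eyes,ctrl
print(ctrl.tip_extent)
f=eyes.grab_frame("side"); cv2.imwrite("pics/side1.png",f["img"][...,::-1])
s=sensors.sense();q=s["tcp_rot"];M=R.from_quat([q[1],q[2],q[3],q[0]]).as_matrix();y=M[:,1];print(s["ee_pos"],np.degrees(np.arctan2(y[1],y[0])),M[:,2])
E
```

```text
clock: 0.98
ee_pos: [0.4302, -0.0485, 0.1382]
tcp_rot: [-0.0, 0.613, 0.79, -0.0]
wrist_force: [0.9, -0.7, 1.0]
finger_gap: 0.0001
finger_force: 0.0
0.017
[ 0.4302334  -0.04844689  0.13821288] 14.245984296578975 [-2.01186839e-04  4.38759413e-05 -9.99999979e-01]
```

View pics/side1.png

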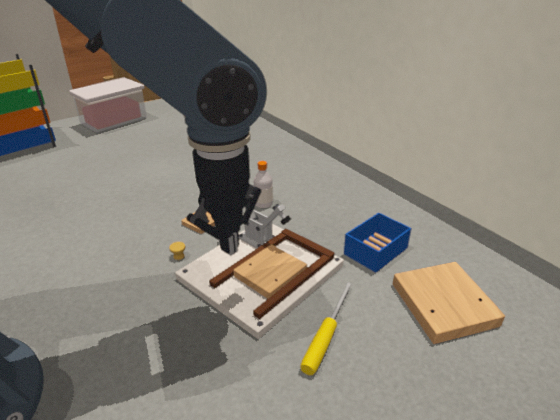

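The closed gripper is above the channel's open end, with its tips at (233,250). The board at (270,268) and everything else are undisturbed.

```bash
python3 -m jog '[[0,0,0.03,-0.15],[0,0,0.03,0],[0,0,0.027,0],[0,0,0,0]]'; python3 - <<'E'
from h import *
from plant import sensors,eyes
s=sensors.sense();f=eyes.grab_frame("side");P=cloud(f);t=s["ee_pos"]
m=(np.hypot(P[...,0]-t[0],P[...,1]-t[1])<.03)&(P[...,2]>.022)&(P[...,2]<.08)
X=P[m];print(t,len(X),np.percentile(X[:,2],[0,1,5]))
c,sn=np.cos(np.radians(14.4)),np.sin(np.radians(14.4)); D=X-t; print("jig dx",np.percentile(D[:,0]*c+D[:,1]*sn,[1,50,99]))
cv2.imwrite("pics/side2.png",cv2.resize(f["img"][180:330,150:350],(800,600),interpolation=cv2.INTER_CUBIC)[...,::-1])
E
```

```text
clock: 1.52
ee_pos: [0.4294, -0.0482, 0.0502]
tcp_rot: [-0.002, 0.613, 0.79, -0.001]
wrist_force: [0.2, 0.3, 1.4]
finger_gap: 0.0001
finger_force: 0.0
[ 0.429364   -0.04821951  0.05016974] 304 [0.03346775 0.03589405 0.03964549]
jig dx [-0.01391792 -0.00455318  0.02119632]
```

View pics/side2.png

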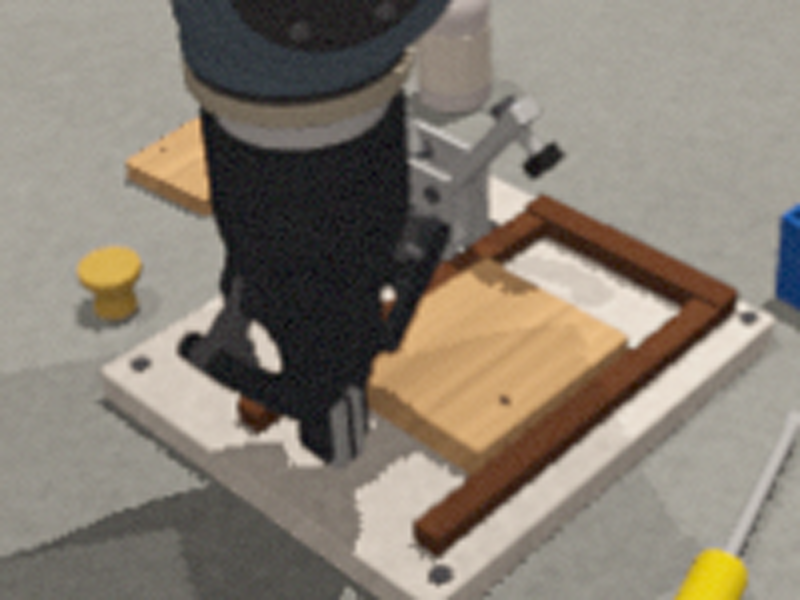

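Tip height matches (about 0.033 m), the tool is on the channel centreline and the gap to the board is about 25 mm. I'll go down 10 mm and push.

```bash
python3 -m jog '[[0.0,0,0.010,0],[0,0.012,0,0],[0,0.010,0,0],[0,0.005,0,0],[0,0.005,0,0],[0,0.005,0,0],[0,0.005,0,0],[0,0.005,0,0],[0,0.005,0,0],[0,0.005,0,0]]'; python3 - <<'E'
from h import *
from plant import sensors,eyes
s=sensors.sense();f=eyes.grab_frame("scene");P=cloud(f);t=s["ee_pos"]
c,sn=np.cos(np.radians(14.4)),np.sin(np.radians(14.4));R2=np.array([[c,-sn],[sn,c]]);o=[.5611,-.0153]
print("tcp jig",(t[:2]-o)@R2); L=(P[...,:2]-o)@R2; z=P[...,2]
b=(z>.031)&(z<.040)&(L[...,1]<.040)&(L[...,1]>-.04)&(L[...,0]>-.15)&(L[...,0]<.06); 
for y in(-.035,-.02,0): print(y,np.percentile(L[b&(abs(L[...,1]-y)<.006)][:,0],[2,98]))
E
```

```text
clock: 2.82
ee_pos: [0.4858, -0.0341, 0.0413]
tcp_rot: [-0.0, 0.612, 0.791, -0.0]
wrist_force: [-2.2, -0.4, 1.3]
finger_gap: -0.0002
finger_force: 0.9
tcp jig [-0.07763905  0.00054848]
-0.035 [-0.06023625  0.05656537]
-0.02 [-0.06062871  0.05862933]
0 [-0.06528633  0.05713449]
```

```bash
python3 -m jog '[[0,0.004,0,0],[0,0.003,0,0],[0,0.002,0,0],[0,0.001,0,0]]'; python3 -m jog '[[0,0.001,0,0],[0,0.001,0,0]]';python3 -m jog '[[0,0.001,0,0],[0,0.001,0,0]]'
```

```text
clock: 3.38
ee_pos: [0.4952, -0.0316, 0.0413]
tcp_rot: [-0.0, 0.612, 0.791, -0.0]
wrist_force: [-0.6, -0.3, 0.6]
finger_gap: 0.0002
finger_force: 0.8
clock: 3.62
ee_pos: [0.4971, -0.0311, 0.0413]
tcp_rot: [-0.0, 0.612, 0.791, -0.0]
wrist_force: [-0.7, -0.6, 0.9]
finger_gap: -0.0001
finger_force: 0.7
clock: 3.88
ee_pos: [0.4988, -0.0306, 0.0412]
tcp_rot: [-0.0, 0.612, 0.791, -0.0]
wrist_force: [-4.8, -2.2, 2.8]
finger_gap: 0.0001
finger_force: 2.6
```

```bash
python3 -m jog '[[0,0.0005,0,0],[0,0,0,0]]'; python3 -m jog '[[0,0.0005,0,0],[0,0,0,0]]'
```

```text
clock: 4.12
ee_pos: [0.4989, -0.0306, 0.0412]
tcp_rot: [-0.001, 0.612, 0.791, -0.0]
wrist_force: [-5.3, -2.8, 4.1]
finger_gap: -0.0001
finger_force: 2.9
clock: 4.38
ee_pos: [0.499, -0.0306, 0.0412]
tcp_rot: [-0.001, 0.612, 0.791, -0.001]
wrist_force: [-7.2, -4.8, 5.6]
finger_gap: -0.0001
finger_force: 4.1
```

```bash
python3 -m jog '[[0,0.0007,0,0],[0,0,0,0]]'; python3 - <<'E'
from h import *
from plant import sensors,eyes
s=sensors.sense();t=s["ee_pos"]
c,sn=np.cos(np.radians(14.4)),np.sin(np.radians(14.4));R2=np.array([[c,-sn],[sn,c]])
print("tcp jig",(t[:2]-[.5611,-.0153])@R2)
f=eyes.grab_frame("scene"); cv2.imwrite("pics/scene3.png",cv2.resize(f["img"][150:300,180:380],(800,600),interpolation=cv2.INTER_CUBIC)[...,::-1])
E
```

```text
clock: 4.62
ee_pos: [0.4991, -0.0305, 0.0411]
tcp_rot: [-0.001, 0.612, 0.791, -0.001]
wrist_force: [-9.9, -5.4, 8.5]
finger_gap: 0.0
finger_force: 5.7
tcp jig [-0.06385843  0.00067136]
```

View pics/scene3.png

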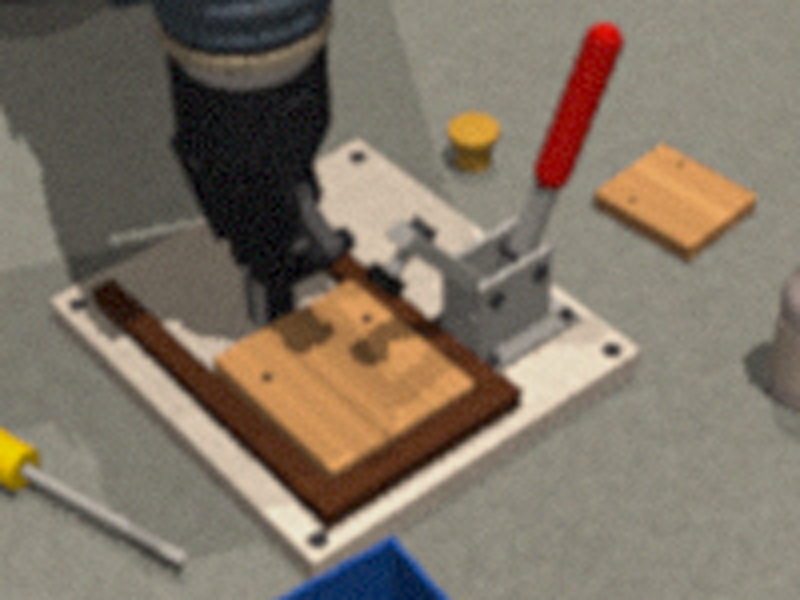

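The scene shows the board's far edge flush against the fence, from (335,470) to (475,385), with no white gap. The force also rose without further motion, so the board is home. Next I'll retract, rise and locate the bottle.

```bash
python3 -m jog '[[0,-0.010,0,0],[0,-0.010,0,0],[0,0,-0.04,0],[0,0,-0.045,0],[0,0,-0.045,0],[0,0,-0.045,0],[0,0,-0.035,0],[0,0,0,0]]'; python3 - <<'E'
from h import *
from plant import sensors,eyes
s=sensors.sense();t=s["ee_pos"]
c,sn=np.cos(np.radians(14.4)),np.sin(np.radians(14.4));R2=np.array([[c,-sn],[sn,c]]);o=[.5611,-.0153]
print("tcp jig",(t[:2]-o)@R2)
f=eyes.grab_frame("scene");P=cloud(f); L=(P[...,:2]-o)@R2; z=P[...,2]
m=(z>.04)&(z<.2)&(abs(L[...,0]-.02)<.14)&(L[...,1]>.12)&(L[...,1]<.35)
hsv=cv2.cvtColor(f["img"],cv2.COLOR_RGB2HSV); red=m&(hsv[...,1]>170)&((hsv[...,0]<5)|(hsv[...,0]>175)); oth=m&~cv2.dilate(red.astype(np.uint8),np.ones((7,7))).astype(bool)
print("red y/x/z med",np.median(L[red],0), "n",red.sum()); X=np.c_[L[oth],z[oth]]; 
X=X[X[:,1]>.135];print("bottle",np.percentile(X,[5,50,95],axis=0) if len(X) else None)
r=L[red&(z>.1)];print("handle x at z>.1",np.percentile(r[:,0],[2,50,98]))
# board ends
b=(z>.031)&(z<.040)&(abs(L[...,1])<.04)&(L[...,0]>-.15)&(L[...,0]<.04);print("board -x end",np.percentile(L[b][:,0],[0.5,2]))
E
```

```text
clock: 5.68
ee_pos: [0.482, -0.0354, 0.2536]
tcp_rot: [0.002, 0.612, 0.791, 0.001]
wrist_force: [-0.7, -1.0, -0.4]
finger_gap: -0.0001
finger_force: 0.0
tcp jig [-0.08156992  0.0001805 ]
red y/x/z med [0.02001768 0.13891948] n 326
bottle [[0.12830344 0.17711923 0.0456633 ]
 [0.14581963 0.18796188 0.07473306]
 [0.15861418 0.20510719 0.10979608]]
handle x at z>.1 [0.01196559 0.02001768 0.02501019]
board -x end [-0.04914211 -0.04776933]
```

```bash
python3 -m jog '[[0.027,0.024,0,0],[0.028,0.024,0,0],[0.028,0.025,0,0],[0.027,0.0245,0,0],[0,0,0.035,0],[0,0,0.040,0],[0,0,0.004,0],[0,0,0,0]]'; python3 - <<'E'
from h import *
from plant import sensors,eyes
s=sensors.sense();t=s["ee_pos"]
c,sn=np.cos(np.radians(14.4)),np.sin(np.radians(14.4));R2=np.array([[c,-sn],[sn,c]]);o=[.5611,-.0153]
q=s["tcp_rot"];y=R.from_quat([q[1],q[2],q[3],q[0]]).as_matrix()[:,1]
print("tcp jig",(t[:2]-o)@R2,np.degrees(np.arctan2(y[1],y[0])))
f=eyes.grab_frame("scene"); cv2.imwrite("pics/scene4.png",cv2.resize(f["img"][100:300,200:467],(800,600),interpolation=cv2.INTER_CUBIC)[...,::-1])
E
```

```text
clock: 6.72
ee_pos: [0.5482, 0.0957, 0.1726]
tcp_rot: [-0.0, 0.612, 0.791, -0.0]
wrist_force: [-0.7, -0.3, 0.4]
finger_gap: -0.0001
finger_force: 0.0
tcp jig [0.01505309 0.11068568] 14.541988080788084
```

View pics/scene4.png

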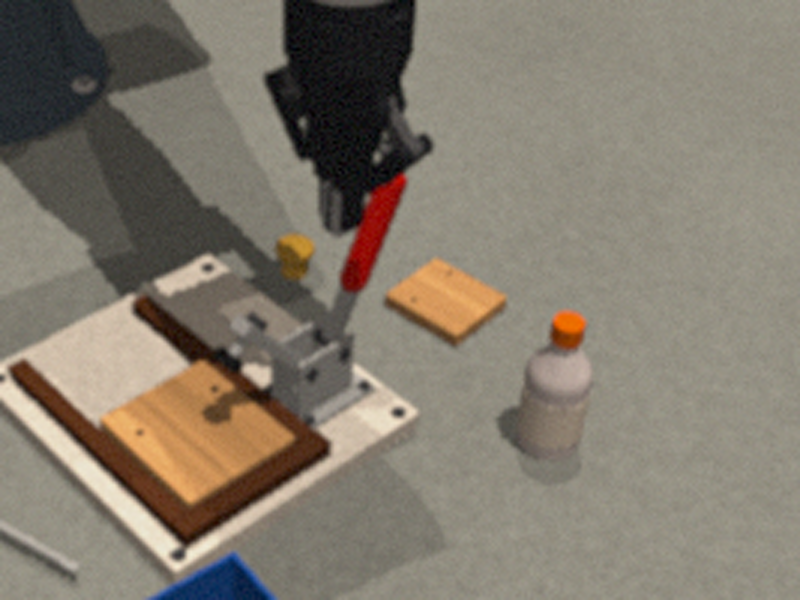

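The fingertip at (345,225) stands beside the board-facing side of the red grip at (375,230). The bottle (555,390) is well clear, and the board is still against the fence. Next: the first part of the arc.

```bash
python3 -m jog '[[0.012,0,0,0],[0.006,0,0,0],[0.0085,0,0.002,0],[0.009,0,0.003,0],[0.0078,0,0.005,0],[0.0076,0,0.005,0]]'; python3 - <<'E'
from h import *
from plant import sensors,eyes
s=sensors.sense();t=s["ee_pos"]
c,sn=np.cos(np.radians(14.4)),np.sin(np.radians(14.4));R2=np.array([[c,-sn],[sn,c]]);o=[.5611,-.0153]
print("tcp jig",(t[:2]-o)@R2)
f=eyes.grab_frame("scene"); cv2.imwrite("pics/scene5.png",cv2.resize(f["img"][100:300,200:467],(800,600),interpolation=cv2.INTER_CUBIC)[...,::-1])
E
```

```text
clock: 7.52
ee_pos: [0.5357, 0.1447, 0.1578]
tcp_rot: [0.001, 0.612, 0.791, -0.0]
wrist_force: [2.1, -8.1, 1.4]
finger_gap: 0.0001
finger_force: 3.3
tcp jig [0.01523586 0.16131408]
```

View pics/scene5.png

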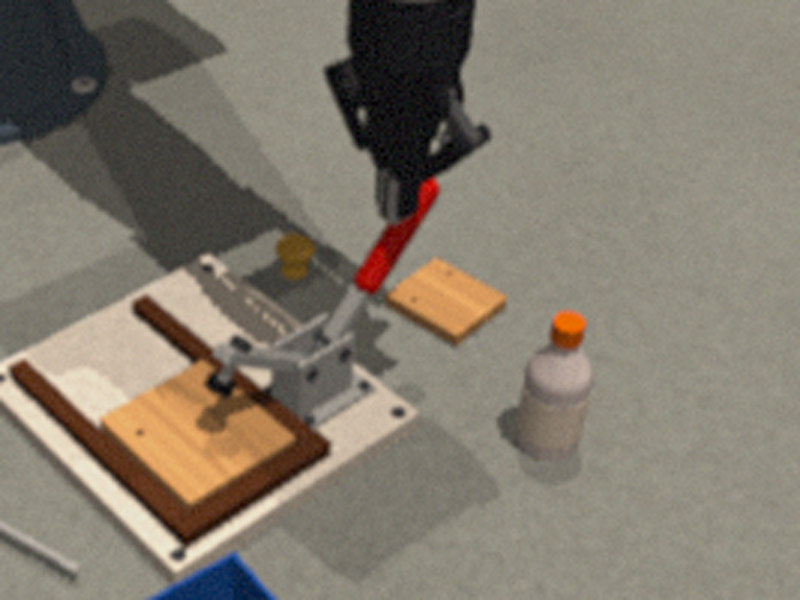

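The handle is down to roughly 45° with the fingertip on its upper side at (400,215). The pad at (220,380) is coming down and the board hasn't moved, so I'll continue along the arc.

```bash
python3 -m jog '[[0.0065,0,0.0064,0],[0.0065,0,0.0064,0],[0.0054,0,0.0075,0],[0.0054,0,0.0075,0],[0.0039,0,0.0083,0],[0.0039,0,0.0083,0],[0.0025,0,0.0088,0],[0.0025,0,0.0088,0],[0,0,0.003,0],[0,0,0,0]]'
```

```text
clock: 8.82
ee_pos: [0.526, 0.1804, 0.0921]
tcp_rot: [-0.0, 0.612, 0.791, -0.0]
wrist_force: [-0.4, -0.3, 0.7]
finger_gap: 0.0
finger_force: 0.0
```

```bash
python3 -m jog '[[0,0,-0.02,0],[0,0,-0.04,0],[0,0,-0.04,0],[0,0,-0.04,0],[0,0,0,0]]'; python3 - <<'E'
from h import *
from plant import sensors,eyes
c,sn=np.cos(np.radians(14.4)),np.sin(np.radians(14.4));R2=np.array([[c,-sn],[sn,c]]);o=[.5611,-.0153]
f=eyes.grab_frame("scene"); cv2.imwrite("pics/scene6.png",cv2.resize(f["img"][100:300,200:467],(800,600),interpolation=cv2.INTER_CUBIC)[...,::-1])
P=cloud(f); L=(P[...,:2]-o)@R2; z=P[...,2]; hsv=cv2.cvtColor(f["img"],cv2.COLOR_RGB2HSV)
red=(hsv[...,1]>170)&((hsv[...,0]<5)|(hsv[...,0]>175))&(abs(L[...,0]-.015)<.03)&(L[...,1]>.13)&(L[...,1]<.26)&(z>.03)
print(red.sum(),np.polyfit(L[red][:,1],z[red],1),np.percentile(z[red],[2,98]),L[red][:,1].max())
E
```

```text
clock: 9.45
ee_pos: [0.5274, 0.1807, 0.2357]
tcp_rot: [0.002, 0.612, 0.791, 0.002]
wrist_force: [1.0, 0.1, -0.2]
finger_gap: -0.0001
finger_force: 0.0
259 [-0.34873334  0.14360829] [0.06146934 0.27670625] 0.2314179100786998
```

View pics/scene6.png

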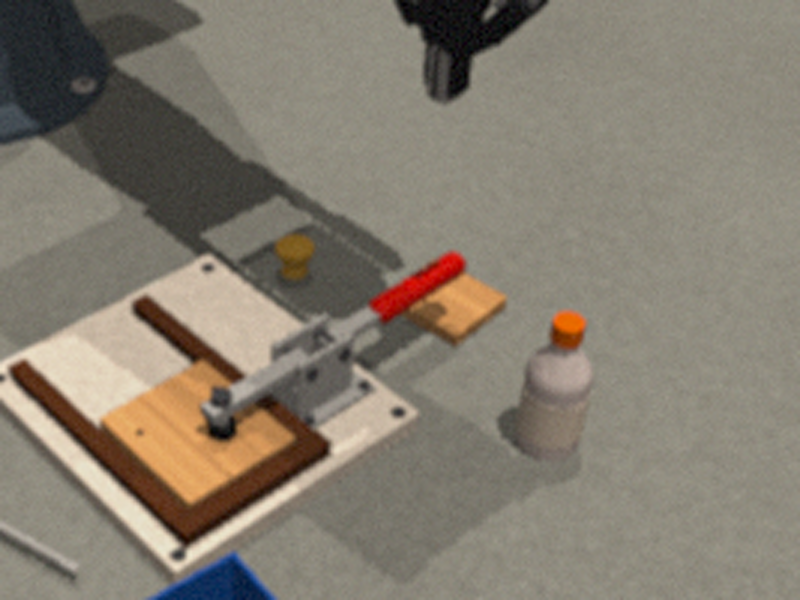

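The handle is nearly horizontal, from (375,310) to (460,260). The pad is on the board at (220,428), the board is flush with the fence, and the other things I can see haven't moved. The robot is clear.

```bash
python3 -c "
from plant import ctrl; print(ctrl.close_job())"
```

```text
the job is handed in; nothing more can be done
None
```

The board is fully home against the fence and the clamp is locked with its pad on the board; the bystanders were left alone, the robot is clear, and I handed the job in at about 9.5 s on the robot's clock.

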